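# Clean the service plate and bring a snap ring to its groove

## Robot

A 6-joint arm with a two-finger parallel gripper is mounted at the origin on the work surface. World frame = base frame: x ahead of the robot, y to its left, z up, the work surface at z = 0. Lengths are in m, angles in rad, forces in N, time in s.
With the tool pointing down it reaches from about 0.25 to 0.775 m from the base axis. Payload 4 kg.
Tool frame: the origin (TCP) lies midway between the tips of the shut fingers; the grasp point (between the pads) lies 19 mm behind it; z points along the fingers, y is the line along which they close (so a half turn about z gives the same grasp; the last joint's range is limited). The gripper opens to 94 mm and grips with 3 to 60 N. Pads are 16 mm wide; open, the fingers measure 119 mm over their backs; the gripper's body (75 mm by 177 mm) begins 78 mm behind the grasp point.
Start: joints at [-1.273, 0.087, 1.371, -0, 1.684, -0.103], TCP at [0.215, -0.506, 0.206] pointing down, gripper open.
Joint ranges: [-3.1, 3.1], [-0.76, 2.03], [0.27, 2.55], [-1.08, 4.22], [0.17, 2.65], [-2.57, 2.57]. Speed limits (rad/s): [2.79, 2.79, 3.14, 3.14, 3.14, 3.14].

## Interface

Orientations are given as [roll, pitch, yaw] about the fixed x, y, z axes, in that order (R = Rz(yaw) Ry(pitch) Rx(roll)).
In Python, from bench import robot gives the robot as it stands.
- The arm moves only by the tool servo_tool, never from a script. Its argument "moves" is a list of rows, each a list of 5 numbers: the shift along the tool's x, y, z in units of 25 mm (1.0 is 25 mm), then the turn about the tool's z in units of 6 degrees (1.0 is 6 degrees), then the closure, from 0 (fully open) to 1 (shut). In form: [[dx, dy, dz, yaw, gripper], ...]. A call has 1 to 10 rows; each row is the pose to reach, as a shift and turn from the pose commanded when the call began, along the tool's axes at that moment; what a row does not reach only later rows make up. A row lasts 1/12 s, in which the tool goes at most 41.7 mm and 7.16 degrees, less where a joint would pass 70% of its speed; a pose out of reach is approached as far as the arm can. A call with a gripper value outside its range is refused whole. The fingers move at their own pace and stop on an object; the grip force is fixed at half the most. Time passes only in rows, so rows that repeat a pose let the fingers close. It gives the time, the measured TCP pose, the force, the opening and the grip force at its end, in the units of the state.
- robot.get_obs(): the state, without advancing time (a new reading comes with each control period).
- robot.snapshot(name): name is "scene" or "top"; returns a dict with "image" (400x640x3 uint8, blue, green, red), "fx", "fy", "cx", "cy" (pixels), "k1" (the pictures are not rectified: a ray, as slopes to the right and down, at radius r is drawn at 1 + k1 r^2 times it, then the intrinsics apply), "eye" and "orientation" of the camera in the world. Camera axes: x right, y down, z forward; pixel columns grow to the right and rows downward; lengths in m; the calibration is good to about 2 mm. A picture is of the moment at which its call begins. There is no depth.
- robot.close_job(): hands the job in; it is judged then, once.
The state is a dict: "time": time; "joint_positions": joint angles; "qvel": joint speeds; "joint_torque": joint torques, N m; "tool_pos": TCP position; "ee_rot": TCP orientation; "wrist_force": force on the tool from outside, world axes, zero at the start; "wrist_torque": the same for the moment, N m; "width": finger opening in m; "finger_force": force on a finger pad.
Only numpy, scipy, OpenCV 4.12 (cv2) and the standard library are available. Lean on these libraries where they do the work, as an engineer would, in place of code of your own. Each camera call takes 0.05 s, during which the arm holds its last target. There are 200 camera calls.

## Task

With the scraper block, wipe the three loose brass chips off the steel plate (do not touch the chips with the gripper), then set the block back down on the bench, upright and clear of the plate. Take the circlip pliers by their handles, squeeze to spread the snap ring, slide it level over the end of the axle stub down to the groove, and finish while holding it there: ring spread, level, centred in the groove without pressing on the stub, pliers still squeezed in the gripper. Leave everything else on the bench where it is.

Things in the scene. Friction and masses are not known exactly. Their poses are not given: they have to be found in the camera images.
- plate: fixed dark steel plate, 160 mm (its x) by 220 mm (its y), 12 mm thick, flat on the bench; origin at the centre of its underside, z up. The axle stub stands on it, upright, at y = +60 mm in its frame. The three chips lie on the bare side: x within 40 mm of the middle, y from -95 to -15 mm
- groove (a point): centre of the stub's groove, on its upright axis, 53 mm above the bench. From below the stub has: blue boss 56 mm across up to 32 mm above the bench, brass collar 44 mm across up to 47 mm, then the dark groove, 25 mm across, from 47 to 59 mm (12 mm high: the ring goes there, just above the collar)
- shaft_end (a point): top end of the axle stub, on its axis, 78 mm above the bench. The steel shaft head above the groove is 32 mm across from 59 to 73 mm, then a chamfer narrows it to 23 mm across at the end
- chip0: brass cut-off (loose chip), about 12 to 16 mm across and 12 mm tall, on the plate's bare side; origin at the centre of its underside
- chip1: brass cut-off (loose chip), about 12 to 16 mm across and 12 mm tall, on the plate's bare side; origin at the centre of its underside
- chip2: brass cut-off (loose chip), about 12 to 16 mm across and 12 mm tall, on the plate's bare side; origin at the centre of its underside
- scraper: loose scraper block standing on the bench left or right of the plate, about 120 g: wooden foot 24 mm (its x) by 100 mm (its y), 20 mm tall, with an orange grip 22 mm (x) by 55 mm (y) on it up to 60 mm; origin at the centre of its underside; z up. Grip it across its x
- rest: fixed wooden rest under the pliers, on the side of the plate where the scraper is not. A block under the pivot (26 by 40 mm) and a bar (14 by 90 mm) 112 mm behind it, both 30 mm high, carry the pliers; between them, above the 8 mm thick, 60 mm wide base, the handles are free. Origin on the bench below the pivot, x the way the pliers point
- pliers: red-handled circlip pliers, about 0.19 kg, flat on the rest, the snap ring already hooked on their tips. Origin at the pivot, level with the underside of the handles (14 mm high). Jaws run forward (+x), handles back to 122 mm behind the pivot. The frame is the left (+y) lever's: the middle line turns in it by half of joint lever (towards -y) as the handles are squeezed
- pliers_grip (a point): place to take the pliers from above, fingers on both sides: on the middle line (relaxed), 60 mm behind the pivot, at mid-height of the handles, 37 mm above the bench. Here the handles measure 53 mm over their outsides relaxed and 30 mm (parallel) squeezed home. The balance point is 38 mm behind the pivot
- lever (a joint): angle between the pliers' levers: 0 relaxed, ring closed; 0.373 handles squeezed home against the stop, ring fully SPREAD (squeezing opens the tips). Spring: at the grip place about 4 N begins to move it and 10 N brings it home; 20 to 30 N holds it firmly
- ring_center (a point): centre of the spread snap ring, mid-thickness. Grey ring, flat, 4 mm thick, gap towards the pliers, its mid-plane 14 mm below the handles' mid-height. Spread home it is round, 38 mm inside, 48 mm outside, centre 78 mm ahead of the pivot on the middle line. Relaxed it is too narrow for the shaft (27 mm) and this point lies 6 mm off the middle line. Axis z is normal to the ring
- ring_bend (a point): middle of the ring's bend oppopoint the gap, mid-thickness: always on the middle line of the pliers (from the pivot through this point), 21.5 mm beyond the spread ring's centre
- oil_bottle: white oil bottle with black cap, 38 mm across, 100 mm tall; loose bystander
- green_jar: clear jar with green lid, 56 mm across, 55 mm tall; loose bystander
- tape_roll: roll of blue tape lying flat, 90 mm across, 25 mm tall; loose bystander
- flute: silver flute body, 340 mm long, 25 mm high, lying across the bench behind the plate; loose bystander
- keys: silver flute key assembly, 60 mm long, 8 mm high; loose bystander
- screwdriver: blue-handled screwdriver, 150 mm long; loose bystander

How it is judged:
By the outcome, as a careful person would: the job done as asked, in the order asked, and still so for the second after the job is handed in, while the arm keeps its last pose, push and grip.
It also fails if it takes over 66 s, if anything falls off the work surface, if the arm or the gripper's body presses on something with over 40 N, if the wrist force passes 120 N, or if a joint passes its speed limit or range.

## Working session

There is one attempt and no reset: what is moved stays moved. The work goes in short steps, Python scripts to look and compute and a tool call to move; the robot and the scene stay as the last step left them, time stands still between calls to the robot, and variables do not carry over. Pictures are saved under pics/ and viewed, at most 12 in all, crops included, and the job is handed in when it is done.

Besides the shell and the picture viewer there is one more tool, called after "Request:" in YAML: its name, and indented under it one key for each argument. servo_tool: Moves the arm, as the interface text tells. Its arguments: {"type":"object","properties":{"moves":{"type":"array"}},"required":["moves"]}

```bash
mkdir -p pics; ls; python3 - <<'E'
from bench import robot
import cv2,numpy as np
for n in("scene","top"):
    s=robot.snapshot(n); cv2.imwrite(f"pics/{n}0.png",s["image"])
    print({k:v for k,v in s.items() if k!="image"})
o=robot.get_obs();print(o)
E
```

```text
pics
{'fx': 418.15005063524177, 'fy': 418.15005063524177, 'cx': 320.9535478095499, 'cy': 200.02583960146632, 'k1': -0.043079360174738, 'eye': array([ 1.40773411, -0.3761843 ,  0.8355951 ]), 'orientation': array([-2.27220207, -0.02011176,  1.15922064])}
{'fx': 385.0997161922861, 'fy': 385.0997161922861, 'cx': 321.7418586058982, 'cy': 191.1764926840409, 'k1': 0.02289338283450025, 'eye': array([0.44743233, 0.01318786, 0.94245371]), 'orientation': array([-2.95463762, -0.00706925, -1.5784727 ])}
{'time': 0.1, 'joint_positions': array([-1.27307995e+00,  8.78747375e-02,  1.37210346e+00,  1.58066338e-05,
        1.68359006e+00, -1.03087480e-01]), 'qvel': array([ 0.00130504, -0.00093308, -0.00372179, -0.00061122, -0.0012977 ,
        0.00081891]), 'joint_torque': array([ 2.04145377e-03, -3.41250622e+01, -3.03302729e+01,  7.20862322e-02,
        3.04219779e-02, -1.03835437e-04]), 'tool_pos': array([ 0.21444884, -0.50593369,  0.20442452]), 'ee_rot': array([-3.13962915e+00, -2.18925646e-04,  4.00805405e-01]), 'wrist_force': array([-0.2198827 , -0.41592826, -0.12542773]), 'wrist_torque': array([ 0.0083328, -0.0135456, -0.0160143]), 'finger_force': 0.0, 'width': 0.09390508144903739}
```

View pics/scene0.png

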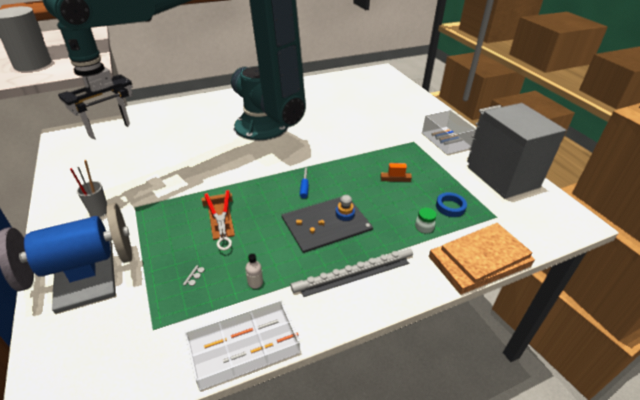

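View pics/top0.png

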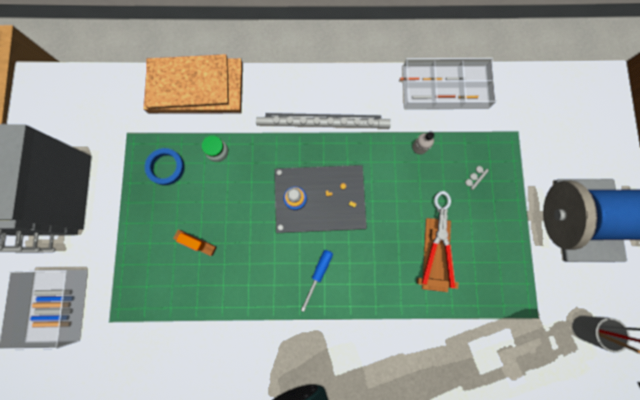

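The top view (up = +x, left = +y) shows the plate near (320,198), with the stub at (294,197) and chips at (328,193), (343,186) and (352,204). The scraper is at (195,243), and the pliers have their ring at (443,200) and handles at (440,265). The same things appear in the scene view at about (327,223), (346,205), (397,172) and (219,218).

```bash
cat > h.py <<'E'
import cv2,numpy as np
from scipy.spatial.transform import Rotation as R
from bench import robot
class Cam:
    def __init__(s,name):
        d=robot.snapshot(name); s.img=d["image"]; s.hsv=cv2.cvtColor(s.img,cv2.COLOR_BGR2HSV)
        s.K=np.array([[d["fx"],0,d["cx"]],[0,d["fy"],d["cy"]],[0,0,1]]); s.D=np.array([d["k1"],0,0,0.])
        s.eye=np.array(d["eye"]); s.R=R.from_euler("xyz",d["orientation"]).as_matrix()
    def ray(s,px):
        u=cv2.undistortPoints(np.array(px,float).reshape(-1,1,2),s.K,s.D)[:,0]
        return np.c_[u,np.ones(len(u))]@s.R.T
    def plane(s,px,z):
        r=s.ray(px); return s.eye+r*((z-s.eye[2])/r[:,2])[:,None]
    def proj(s,P):
        P=np.atleast_2d(P).astype(float); return cv2.projectPoints(P,cv2.Rodrigues(s.R.T)[0],-s.R.T@s.eye,s.K,s.D)[0][:,0]
    def mask(s,lo,hi,box=None):
        m=cv2.inRange(s.hsv,np.array(lo),np.array(hi))
        if box: k=np.zeros_like(m);x0,y0,x1,y1=box;k[y0:y1,x0:x1]=1;m*=k
        return m
def blobs(m,amin=6):
    n,l,st,c=cv2.connectedComponentsWithStats(m)
    return [(np.round(c[i],1).tolist(),int(st[i,4]),st[i,:4].tolist()) for i in range(1,n) if st[i,4]>=amin]
def tri(ca,pa,cb,pb):
    a=ca.ray(pa)[0];b=cb.ray(pb)[0];t=np.linalg.lstsq(np.c_[a,-b],cb.eye-ca.eye,rcond=None)[0]
    A=ca.eye+t[0]*a;B=cb.eye+t[1]*b;return (A+B)/2,np.linalg.norm(A-B)
E
python3 - <<'E'
from h import *
T=Cam("top");S=Cam("scene")
for n,c,bs,bp,bo in(("T",T,(165,220,225,265),(415,185,465,300),(270,160,370,236)),("S",S,(375,155,420,190),(195,185,240,258),(280,190,375,252))):
    print(n,"orange",blobs(c.mask((5,170,80),(18,255,255),bs)))
    print(n,"red",blobs(c.mask((0,190,120),(4,255,255),bp))+blobs(c.mask((176,190,120),(180,255,255),bp)))
    print(n,"grey",blobs(c.mask((0,0,110),(180,50,255),bp)))
    print(n,"brass",blobs(c.mask((12,90,120),(30,255,255),bo),3))
    print(n,"blue",blobs(c.mask((100,120,50),(125,255,255),bo)))
    print(n,"light",blobs(c.mask((0,0,110),(180,60,255),bo),3))
m=T.mask((0,0,30),(180,80,110),(260,150,380,245));print(blobs(m,200))
z=lambda i,b:cv2.resize(i[b[1]:b[3],b[0]:b[2]],None,fx=6,fy=6,interpolation=cv2.INTER_CUBIC)
a=z(T.img,(415,185,465,295));b=z(S.img,(192,185,242,260))
p=np.zeros((600,800,3),np.uint8);a=a[:600];p[:a.shape[0],:300]=a;p[:450,300:600]=b
c=cv2.resize(T.img[225:262,168:224],None,fx=3.5,fy=3.5);p[:c.shape[0],602:602+c.shape[1]]=c
c=cv2.resize(S.img[155:190,375:420],None,fx=4,fy=4);p[200:200+c.shape[0],602:602+c.shape[1]]=c
c=cv2.resize(S.img[190:225,325:370],None,fx=4,fy=4);p[400:400+c.shape[0],602:602+c.shape[1]]=c
cv2.imwrite("pics/crop1.png",p)
E
```

```text
T orange [([193.6, 242.6], 408, [175, 231, 40, 24])]
T red [([429.0, 263.4], 180, [423, 244, 14, 40]), ([449.7, 266.3], 176, [446, 246, 9, 42])]
T grey [([442.1, 217.7], 469, [434, 191, 17, 54])]
T brass [([342.7, 185.7], 35, [340, 183, 7, 7]), ([295.6, 199.9], 96, [286, 190, 18, 16]), ([328.2, 193.1], 34, [325, 190, 8, 7]), ([352.1, 203.8], 35, [349, 201, 8, 6])]
T blue [([296.4, 203.6], 89, [283, 190, 24, 20])]
T light [([278.9, 171.9], 35, [276, 169, 7, 7]), ([343.0, 182.0], 3, [342, 182, 3, 1]), ([293.6, 193.7], 167, [285, 186, 19, 16]), ([275.0, 197.0], 5, [275, 195, 1, 5]), ([275.0, 204.5], 4, [275, 203, 1, 4]), ([294.0, 206.0], 5, [292, 206, 5, 1]), ([365.0, 219.5], 4, [365, 218, 1, 4]), ([280.0, 227.0], 45, [277, 224, 7, 7])]
S orange [([396.6, 171.1], 311, [381, 163, 30, 16])]
S red [([226.0, 201.2], 77, [224, 191, 5, 21]), ([209.6, 203.5], 83, [205, 194, 11, 20])]
S grey [([206.4, 187.3], 149, [195, 185, 34, 8]), ([220.6, 222.2], 141, [214, 213, 12, 21]), ([224.0, 242.9], 118, [217, 236, 15, 14])]
S brass [([345.2, 207.4], 76, [338, 202, 16, 10]), ([298.5, 220.6], 22, [296, 219, 6, 4]), ([321.0, 220.9], 21, [318, 219, 7, 4]), ([311.9, 228.8], 24, [309, 227, 6, 5])]
S blue [([303.4, 193.1], 57, [300, 190, 8, 8]), ([344.8, 215.3], 118, [336, 208, 19, 13])]
S light [([345.6, 198.5], 78, [340, 195, 12, 8]), ([367.5, 224.5], 20, [365, 223, 6, 4])]
[([322.1, 198.7], 5040, [275, 165, 92, 68])]
```

View pics/crop1.png

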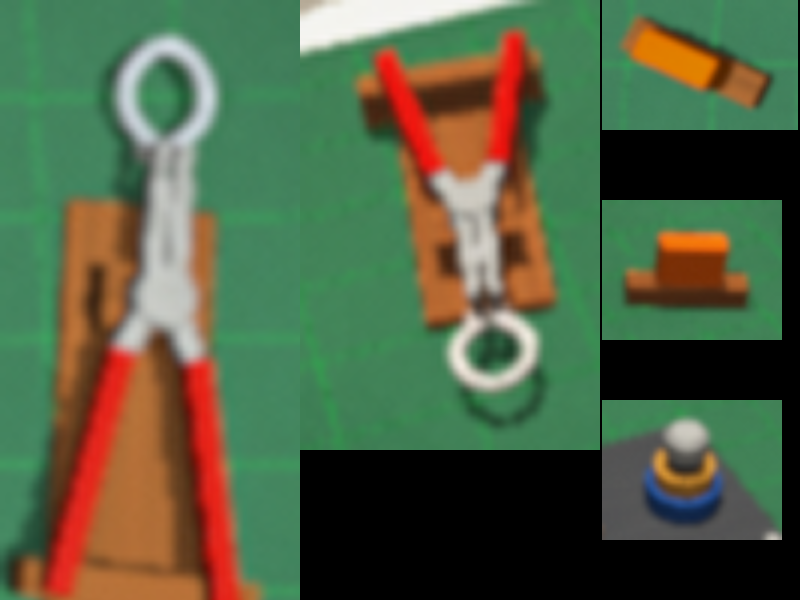

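The crop shows:
- **Pliers:** the pivot is at top (442.5,235) and scene (219.5,216.7). The ring centre is at top (442.7,201) and scene (224.2,243.3).
- **Scraper:** the orange grip top is clearly visible in both views.
- **Stub:** the shaft head is at top (293.6,193.7) and scene (345.6,198.5).

```bash
python3 - <<'E'
from h import *
np.set_printoptions(precision=4,suppress=True)
T=Cam("top");S=Cam("scene")
mt=T.mask((0,0,30),(180,80,110),(260,150,380,245))
cnt=max(cv2.findContours(mt,0,2)[0],key=cv2.contourArea);hull=cv2.convexHull(cnt)[:,0]
P=T.plane(hull+0.0,.012)[:,:2].astype(np.float32);r=cv2.minAreaRect(P*1000);print("plate",r,cv2.boxPoints(r))
print("plate corners px discs",T.plane([[278.9,171.9],[280,227]],.012), "scene disc",S.plane([[367.5,224.5]],.012))
print("head tri",tri(T,(293.6,193.7),S,(345.6,198.5)),T.plane([(293.6,193.7)],.076),S.plane([(345.6,198.5)],.073))
print("collar T", T.plane([(294.5,197.5)],.047))
print("chips T",T.plane([(342.7,185.7),(328.2,193.1),(352.1,203.8)],.024),"\nS",S.plane([(321,220.9),(298.5,220.6),(311.9,228.8)],.02))
for nm,c,b,z in(("T",T,(165,220,225,265),.06),("S",S,(375,155,420,190),.06)):
    o=c.hsv[b[1]:b[3],b[0]:b[2]].reshape(-1,3);o=o[(o[:,0]<20)&(o[:,0]>4)&(o[:,1]>150)]
    print(nm,"V pct",np.percentile(o,[5,25,50,75,95],axis=0).tolist())
    for lo in (190,220):
        m=c.mask((5,200,lo),(20,255,255),b);bb=blobs(m);print(lo,bb,c.plane([x[0] for x in bb],z) if bb else "")
        ct=max(cv2.findContours(m,0,2)[0],key=cv2.contourArea)[:,0]
        print(cv2.minAreaRect((c.plane(ct+0.,z)[:,:2]*1000).astype(np.float32)))
for nm,pt,ps in(("pivot",(442.5,235),(219.5,216.7)),("ring",(442.7,200.8),(224.2,243.3)),("hL",(429,263.4),(209.6,203.5)),("hR",(449.7,266.3),(226,201.2))):
    print(nm,tri(T,pt,S,ps))
print("T at z44 hL hR",T.plane([(429,263.4),(449.7,266.3)],.044)," pivot44",T.plane([(442.5,235)],.044),"ring bend,center",T.plane([(442.7,192.5),(442.7,200.8)],.025))
E
```

```text
plate ((606.809814453125, 10.2294921875), (159.79556274414062, 218.60011291503906), 2.0085690021514893) [[ 523.1302  116.6621]
 [ 530.792  -101.8037]
 [ 690.4894  -96.2031]
 [ 682.8276  122.2627]]
plate corners px discs [[0.6727 0.1111 0.012 ]
 [0.536  0.1067 0.012 ]] scene disc [[0.6707 0.1092 0.012 ]]
head tri (array([0.6059, 0.069 , 0.0719]), np.float64(0.003207085641104247)) [[0.6058 0.0702 0.076 ]] [[0.6066 0.0667 0.073 ]]
collar T [[0.602  0.0699 0.047 ]]
chips T [[ 0.6344 -0.0458  0.024 ]
 [ 0.6163 -0.0103  0.024 ]
 [ 0.5897 -0.0677  0.024 ]] 
S [[ 0.6139 -0.0116  0.02  ]
 [ 0.5883 -0.0705  0.02  ]
 [ 0.6338 -0.0481  0.02  ]]
T V pct [[12.0, 168.0, 87.0], [13.0, 179.0, 152.0], [15.0, 246.5, 178.0], [17.0, 255.0, 225.0], [17.0, 255.0, 227.0]]
190 [([187.9, 241.1], 208, [177, 233, 23, 17])] [[0.5012 0.3096 0.06  ]]
((501.1311950683594, 309.5537109375), (53.71717071533203, 19.608097076416016), 65.15849304199219)
220 [([188.2, 241.3], 157, [178, 234, 22, 15])] [[0.5008 0.3089 0.06  ]]
((500.8214416503906, 309.1016540527344), (48.52971267700195, 15.922969818115234), 65.319595336914
[... 242 characters left out ...]
249908447266, 16.5728816986084), 68.14627838134766)
220 [([397.8, 165.0], 48, [390, 164, 16, 4])] [[0.5058 0.3045 0.06  ]]
((508.12408447265625, 303.044189453125), (49.8090934753418, 16.569517135620117), 68.1822509765625)
pivot (array([ 0.5118, -0.2762,  0.0414]), np.float64(0.002181068048228434))
ring (array([ 0.5963, -0.2875,  0.0206]), np.float64(0.0006129089375370266))
hL (array([ 0.4403, -0.2677,  0.0261]), np.float64(0.04775911008093921))
hR (array([ 0.4483, -0.2632,  0.0507]), np.float64(0.04172935578211866))
T at z44 hL hR [[ 0.4473 -0.239   0.044 ]
 [ 0.4406 -0.2859  0.044 ]]  pivot44 [[ 0.5119 -0.2743  0.044 ]] ring bend,center [[ 0.6158 -0.2877  0.025 ]
 [ 0.5954 -0.2864  0.025 ]]
```

```bash
cat > plan.py <<'E'
import sys
from h import *
def plan(*targets):
    o=robot.get_obs();Rm=R.from_euler("xyz",o["ee_rot"]).as_matrix()
    yaw=np.degrees(np.arctan2(Rm[1,0],Rm[0,0]))
    print("t %.2f pos %s yaw %.2f w %.4f f %.1f wf %s"%(o["time"],np.round(o["tool_pos"],4),yaw,o["width"],o["finger_force"],np.round(o["wrist_force"],1)))
    for x,y,z,w in targets:
        d=Rm.T@(np.array([x,y,z])-o["tool_pos"])/.025
        print("->",np.round(d,2).tolist(),round(-(((w-yaw)+180)%360-180)/6,2))
if __name__=="__main__":
    a=list(map(float,sys.argv[1:]));plan(*[a[i:i+4] for i in range(0,len(a),4)])
E
python3 plan.py .502 .308 .16 65
```

```text
t 0.30 pos [ 0.2145 -0.5062  0.2051] yaw 22.97 w 0.0938 f 0.0 wf [0.5 0.1 0.6]
-> [23.3, -25.5, 1.82] -7.01
```

Request:
servo_tool:
  moves:
    - [23.3,-25.5,0,-7,0]
    - [23.3,-25.5,0,-7,0]
    - [23.3,-25.5,0,-7,0]
    - [23.3,-25.5,0,-7,0]
    - [23.3,-25.5,0,-7,0]
    - [23.3,-25.5,0,-7,0]
    - [23.3,-25.5,0,-7,0]
    - [23.3,-25.5,0,-7,0]
    - [23.3,-25.5,0,-7,0]
    - [23.3,-25.5,0,-7,0]

```text
time: 1.13
tool_pos: [0.3534, -0.1117, 0.2058]
ee_rot: [3.14, 0.0, 1.133]
wrist_force: [1.9, 0.2, -0.7]
width: 0.0936
finger_force: 0.0
```

```bash
python3 plan.py .502 .308 .13 65
```

```text
t 1.13 pos [ 0.3534 -0.1117  0.2058] yaw 64.92 w 0.0936 f 0.0 wf [ 1.9  0.2 -0.7]
-> [17.72, -1.74, 3.03] -0.01
```

Request:
servo_tool:
  moves:
    - [17.4,-1.7,2,0,0]
    - [17.4,-1.7,2,0,0]
    - [17.4,-1.7,2,0,0]
    - [17.4,-1.7,2,0,0]
    - [17.4,-1.7,2,0,0]
    - [17.4,-1.7,2,0,0]
    - [17.4,-1.7,2,0,0]
    - [17.4,-1.7,2,0,0]
    - [17.4,-1.7,2,0,0]
    - [17.4,-1.7,2,0,0]

```text
time: 1.97
tool_pos: [0.4914, 0.279, 0.1578]
ee_rot: [3.141, 0.0, 1.134]
wrist_force: [0.2, 0.5, -0.2]
width: 0.0941
finger_force: 0.0
```

Request:
servo_tool:
  moves:
    - [0,0,0,0,0]
    - [0,0,0,0,0]
    - [0,0,0,0,0]

```text
time: 2.22
tool_pos: [0.491, 0.2763, 0.1578]
ee_rot: [-3.141, 0.001, 1.134]
wrist_force: [0.2, -0.8, -0.2]
width: 0.0941
finger_force: 0.0
```

```bash
python3 plan.py .502 .308 .026 65
```

```text
t 2.22 pos [0.491  0.2763 0.1578] yaw 64.98 w 0.0941 f 0.0 wf [ 0.2 -0.8 -0.2]
-> [1.34, -0.14, 5.27] -0.0
```

Request:
servo_tool:
  moves:
    - [1.35,-0.15,2,0,0]
    - [1.35,-0.15,3,0,0]
    - [1.35,-0.15,4,0,0]
    - [1.35,-0.15,4.8,0,0]
    - [1.35,-0.15,5.25,0,0]
    - [1.35,-0.15,5.25,0,0.5]
    - [1.35,-0.15,5.25,0,1]
    - [1.35,-0.15,5.25,0,1]
    - [1.35,-0.15,5.25,0,1]
    - [1.35,-0.15,5.25,0,1]

```text
time: 3.05
tool_pos: [0.5034, 0.3093, 0.029]
ee_rot: [3.139, -0.003, 1.134]
wrist_force: [0.6, -0.0, -0.5]
width: 0.0644
finger_force: 0.0
```

Request:
servo_tool:
  moves:
    - [0,0,0,0,1]
    - [0,0,0,0,1]
    - [0,0,0,0,1]
    - [0,0,0,0,1]

```text
time: 3.38
tool_pos: [0.5021, 0.309, 0.0269]
ee_rot: [3.141, -0.0, 1.134]
wrist_force: [0.6, 0.4, -0.0]
width: 0.0376
finger_force: 0.0
```

```bash
python3 - <<'E'
from plan import *
T=Cam("top");S=Cam("scene");plan()
p=np.hstack([cv2.resize(T.img[200:280,150:250],(400,320)),cv2.resize(S.img[110:190,350:450],(400,320))]);cv2.imwrite("pics/g1.png",p)
E
```

```text
t 3.48 pos [0.502  0.3089 0.0267] yaw 64.97 w 0.0294 f 0.0 wf [ 0.7 -0.4  0.5]
```

View pics/g1.png

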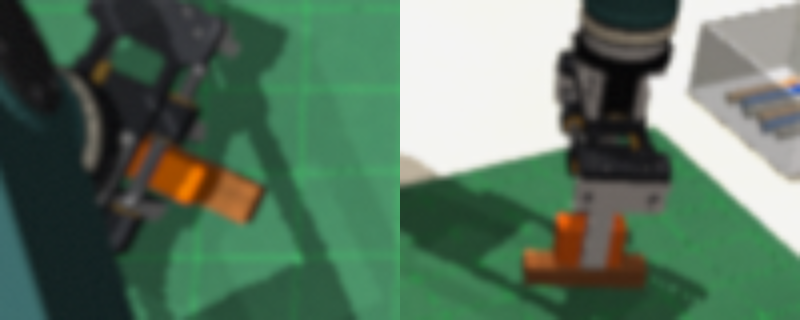

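The fingers straddle the orange grip and are still closing. The block is upright, and the fingers look slightly towards its +y end (scene crop: finger 603, foot 523–647).

Request:
servo_tool:
  moves:
    - [0,0,0,0,1]
    - [0,0,0,0,1]
    - [0,0,0,0,1]
    - [0,0,0,0,1]
    - [0,0,-1,0,1]
    - [0,0,-2,0,1]
    - [0,0,-2.4,0,1]
    - [0,0,-2.4,0,1]
    - [0,0,-2.4,0,1]

```text
time: 4.23
tool_pos: [0.5024, 0.3089, 0.0868]
ee_rot: [3.141, -0.0, 1.134]
wrist_force: [0.3, -0.2, -1.6]
width: 0.0221
finger_force: 30.0
```

```bash
python3 plan.py .5429 .09 .1 92 .5429 -.045 .1 92
```

```text
t 4.23 pos [0.5024 0.3089 0.0868] yaw 64.96 w 0.0221 f 30.0 wf [ 0.3 -0.2 -1.6]
-> [-7.25, 5.18, -0.53] -4.51
-> [-12.14, 7.46, -0.53] -4.51
```

Request:
servo_tool:
  moves:
    - [-7.25,5.2,-0.5,-4.5,1]
    - [-7.25,5.2,-0.5,-4.5,1]
    - [-7.25,5.2,-0.5,-4.5,1]
    - [-7.25,5.2,-0.5,-4.5,1]
    - [-7.25,5.2,-0.5,-4.5,1]
    - [-12,7.5,-0.5,-4.5,1]
    - [-12,7.5,-0.5,-4.5,1]
    - [-12,7.5,-0.5,-4.5,1]
    - [-12,7.5,-0.5,-4.5,1]
    - [-12,7.5,-0.5,-4.5,1]

```text
time: 5.07
tool_pos: [0.5438, -0.0484, 0.097]
ee_rot: [-3.138, 0.003, 1.598]
wrist_force: [0.3, 1.3, -1.2]
width: 0.0223
finger_force: 30.0
```

Request:
servo_tool:
  moves:
    - [0,0,0,0,1]
    - [0,0,0,0,1]
    - [0,0,0,0,1]

```text
time: 5.32
tool_pos: [0.5444, -0.0408, 0.0982]
ee_rot: [-3.14, -0.001, 1.607]
wrist_force: [0.2, -1.0, -0.6]
width: 0.0218
finger_force: 30.0
```

```bash
python3 - <<'E'
from plan import *
T=Cam("top");S=Cam("scene");plan((.5486,-.042,.0267+.0135,92))
o=robot.get_obs()
# foot end candidates projected at the foot bottom for offsets
b=o["tool_pos"]-[0,0,.0267]
for off in(-.06,-.05,-.04,.04,.05,.06): print(off,S.proj(b+[.012,off,0])[0].round(1),T.proj(b+[0,off,.02])[0].round(1))
a=cv2.resize(T.img[140:260,260:380],(400,400),interpolation=2);c=cv2.resize(S.img[150:260,260:380],(400,367),interpolation=2)
p=np.zeros((400,800,3),np.uint8);p[:,:400]=a;p[:367,400:]=c;cv2.imwrite("pics/s1.png",p)
E
```

```text
t 5.42 pos [ 0.5448 -0.0407  0.0988] yaw 92.09 w 0.0214 f 30.0 wf [-0.3 -0.6 -0.9]
-> [-0.06, 0.15, 2.35] 0.02
-0.06 [284.1 202.7] [370. 219.]
-0.05 [287.5 201.8] [365.5 219. ]
-0.04 [290.8 200.9] [361. 219.]
0.04 [316.9 194.1] [324.9 219.3]
0.05 [320.1 193.3] [320.4 219.3]
0.06 [323.3 192.5] [315.9 219.3]
```

View pics/s1.png

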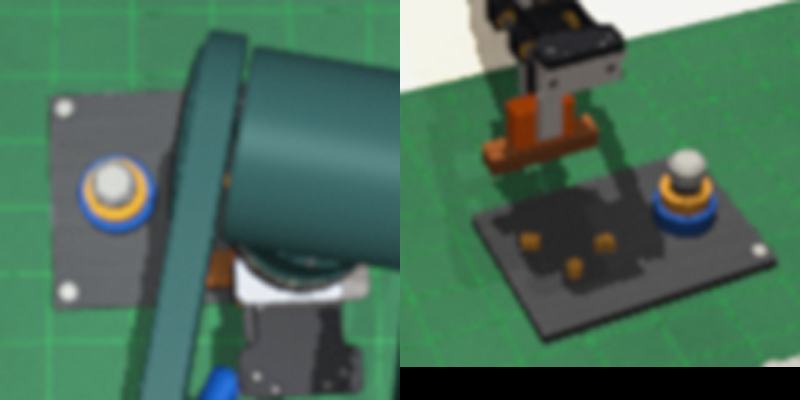

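In the scene crop the chips are on the bare side. The foot's lower corners are at full-image (286.4,201.6) and (319.4,192.6), so the block is held centred to about 3 mm. Next I lower it behind the chips and sweep towards +x.

Request:
servo_tool:
  moves:
    - [0,0.1,1,0,1]
    - [0,0.1,1.8,0,1]
    - [0,0.1,2.2,0,1]
    - [0,0.1,2.35,0,1]
    - [0,0.1,2.35,0,1]
    - [0,0.1,2.35,0,1]
    - [0,0.1,2.35,0,1]

```text
time: 6.0
tool_pos: [0.5486, -0.0422, 0.0419]
ee_rot: [3.139, 0.001, 1.605]
wrist_force: [0.7, -0.1, -0.7]
width: 0.0218
finger_force: 30.0
```

```bash
python3 plan.py .7037 -.0366 .0402 92
```

```text
t 6.00 pos [ 0.5486 -0.0422  0.0419] yaw 91.98 w 0.0218 f 30.0 wf [ 0.7 -0.1 -0.7]
-> [0.01, 6.21, 0.08] -0.0
```

Request:
servo_tool:
  moves:
    - [0,0.4,0.04,0,1]
    - [0,0.8,0.04,0,1]
    - [0,1.2,0.04,0,1]
    - [0,1.6,0.04,0,1]
    - [0,2,0.04,0,1]
    - [0,2.4,0.04,0,1]
    - [0,2.8,0.04,0,1]
    - [0,3.2,0.04,0,1]
    - [0,3.6,0.04,0,1]
    - [0,4,0.04,0,1]

```text
time: 6.83
tool_pos: [0.6491, -0.0388, 0.0397]
ee_rot: [3.141, 0.0, 1.605]
wrist_force: [0.1, 0.2, -0.6]
width: 0.022
finger_force: 30.0
```

Request:
servo_tool:
  moves:
    - [0,0.4,0,0,1]
    - [0,0.8,0,0,1]
    - [0,1.2,0,0,1]
    - [0,1.6,0,0,1]
    - [0,2,0,0,1]
    - [0,2.3,0,0,1]
    - [0,2.3,0,0,1]
    - [0,2.3,0,0,1]

```text
time: 7.5
tool_pos: [0.7057, -0.0367, 0.0395]
ee_rot: [3.141, 0.0, 1.605]
wrist_force: [-0.6, -0.3, -0.4]
width: 0.0219
finger_force: 30.0
```

```bash
python3 - <<'E'
from plan import *
T=Cam("top");S=Cam("scene");plan()
a=cv2.resize(T.img[140:260,260:380],(400,400),interpolation=2);c=cv2.resize(S.img[150:270,260:380],(400,400),interpolation=2)
cv2.imwrite("pics/s2.png",np.hstack([a,c]))
print(blobs(S.mask((8,110,90),(30,255,255),(270,200,345,270)),3))
E
```

```text
t 7.60 pos [ 0.705  -0.0368  0.0396] yaw 91.96 w 0.0217 f 30.0 wf [ 0.1 -0.8 -1.8]
[([317.9, 240.9], 210, [307, 230, 19, 22]), ([337.6, 238.4], 48, [333, 235, 10, 9]), ([334.8, 249.8], 18, [332, 248, 6, 5]), ([325.4, 253.4], 21, [324, 251, 4, 6])]
```

View pics/s2.png

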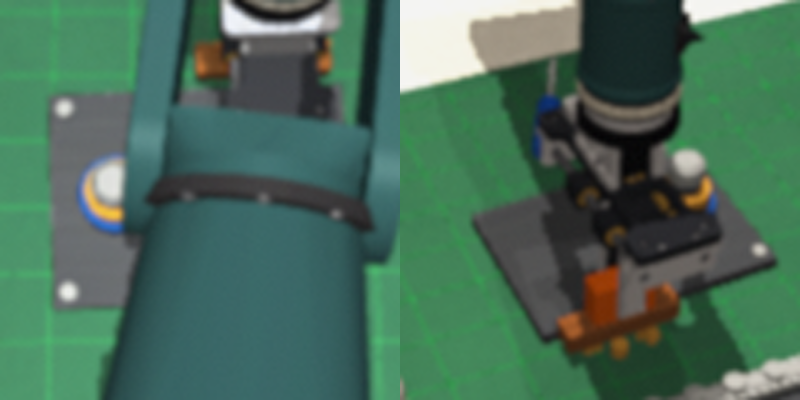

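All three chips are in front of the foot, past the plate edge (scene crop (590,350), (620,345), (648,333)). I'll raise the block and take it back to where it stood.

Request:
servo_tool:
  moves:
    - [0,0,-1,0,1]
    - [0,0,-2.5,0,1]
    - [0,0,-3.5,0,1]
    - [0,0,-3.5,0,1]

```text
time: 7.93
tool_pos: [0.7082, -0.0373, 0.1359]
ee_rot: [3.128, 0.002, 1.605]
wrist_force: [0.3, 0.2, -0.6]
width: 0.0217
finger_force: 30.0
```

```bash
python3 plan.py .5024 .3089 .125 65
```

```text
t 7.93 pos [ 0.7082 -0.0373  0.1359] yaw 91.96 w 0.0217 f 30.0 wf [ 0.3  0.2 -0.6]
-> [14.12, -7.76, 0.3] 4.49
```

Request:
servo_tool:
  moves:
    - [14.1,-7.75,0,4.5,1]
    - [14.1,-7.75,0,4.5,1]
    - [14.1,-7.75,0,4.5,1]
    - [14.1,-7.75,0,4.5,1]
    - [14.1,-7.75,0,4.5,1]
    - [14.1,-7.75,0,4.5,1]
    - [14.1,-7.75,0,4.5,1]
    - [14.1,-7.75,0,4.5,1]
    - [14.1,-7.75,0,4.5,1]
    - [14.1,-7.75,0,4.5,1]

```text
time: 8.77
tool_pos: [0.4958, 0.3114, 0.1258]
ee_rot: [-3.139, 0.001, 1.136]
wrist_force: [0.5, -0.6, -0.9]
width: 0.0219
finger_force: 30.0
```

Request:
servo_tool:
  moves:
    - [0,0,1,0,1]
    - [0,0,2,0,1]
    - [0,0,2.5,0,1]
    - [0,0,2.5,0,1]
    - [0,0,2.5,0,1]

```text
time: 9.18
tool_pos: [0.4984, 0.3081, 0.0632]
ee_rot: [-3.14, 0.003, 1.133]
wrist_force: [-0.1, -0.5, -1.3]
width: 0.0215
finger_force: 30.0
```

```bash
python3 plan.py .5024 .3089 .0275 65
```

```text
t 9.18 pos [0.4984 0.3081 0.0632] yaw 64.93 w 0.0215 f 30.0 wf [-0.1 -0.5 -1.3]
-> [0.1, 0.14, 1.43] -0.01
```

Request:
servo_tool:
  moves:
    - [0,0,0.8,0,1]
    - [0,0,1.2,0,1]
    - [0,0,1.35,0,1]
    - [0,0,1.42,0,1]
    - [0,0,1.42,0,1]
    - [0,0,1.42,0,1]
    - [0,0,1.42,0,1]

```text
time: 9.77
tool_pos: [0.4999, 0.3092, 0.0302]
ee_rot: [3.14, -0.001, 1.134]
wrist_force: [-0.3, 0.2, -2.1]
width: 0.0214
finger_force: 30.0
```

```bash
python3 plan.py .5024 .3089 .0267 65
```

```text
t 9.77 pos [0.4999 0.3092 0.0302] yaw 64.96 w 0.0214 f 30.0 wf [-0.3  0.2 -2.1]
-> [0.03, 0.09, 0.14] -0.01
```

Request:
servo_tool:
  moves:
    - [0,0,0.06,0,1]
    - [0,0,0.1,0,1]
    - [0,0,0.1,0,1]
    - [0,0,0.1,0,1]

```text
time: 10.1
tool_pos: [0.4994, 0.309, 0.0268]
ee_rot: [3.141, -0.0, 1.134]
wrist_force: [0.0, 0.3, -0.7]
width: 0.0217
finger_force: 30.0
```

Request:
servo_tool:
  moves:
    - [0,0,0,0,0.85]
    - [0,0,0,0,0.5]
    - [0,0,0,0,0]
    - [0,0,0,0,0]
    - [0,0,0,0,0]
    - [0,0,0,0,0]
    - [0,0,-2,0,0]
    - [0,0,-4,0,0]
    - [0,0,-6,0,0]
    - [0,0,-6,0,0]

```text
time: 10.93
tool_pos: [0.5007, 0.3096, 0.1821]
ee_rot: [3.137, -0.005, 1.134]
wrist_force: [1.2, 0.9, 0.8]
width: 0.0783
finger_force: 0.0
```

```bash
python3 plan.py .40 -.1 .18 -8.5 .4526 -.265 .18 -8.5
```

```text
t 10.93 pos [0.5007 0.3096 0.1821] yaw 64.97 w 0.0783 f 0.0 wf [1.2 0.9 0.8]
-> [-16.55, 3.29, 0.01] 12.24
-> [-21.64, 7.98, 0.0] 12.24
```

Request:
servo_tool:
  moves:
    - [-16.5,3.3,0,12.25,0]
    - [-16.5,3.3,0,12.25,0]
    - [-16.5,3.3,0,12.25,0]
    - [-16.5,3.3,0,12.25,0]
    - [-16.5,3.3,0,12.25,0]
    - [-16.5,3.3,0,12.25,0]
    - [-16.5,3.3,0,12.25,0]
    - [-16.5,3.3,0,12.25,0]
    - [-16.5,3.3,0,12.25,0]
    - [-16.5,3.3,0,12.25,0]

```text
time: 11.77
tool_pos: [0.3995, -0.0975, 0.1771]
ee_rot: [3.141, -0.001, -0.122]
wrist_force: [0.5, -1.0, 0.0]
width: 0.0941
finger_force: 0.0
```

Request:
servo_tool:
  moves:
    - [0,0,0,0,0]
    - [0,0,0,0,0]
    - [0,0,0,0,0]

```text
time: 12.02
tool_pos: [0.4004, -0.0957, 0.1767]
ee_rot: [-3.141, -0.0, -0.116]
wrist_force: [0.5, -0.3, 1.0]
width: 0.0942
finger_force: 0.0
```

```bash
python3 - <<'E'
from plan import *
np.set_printoptions(precision=4,suppress=True)
T=Cam("top");S=Cam("scene")
H=[]
for nm,c,b in(("T",T,(415,185,465,300)),("S",S,(195,185,240,258))):
    m=c.mask((0,150,100),(6,255,255),b)|c.mask((175,150,100),(180,255,255),b)
    bb=sorted([x for x in blobs(m,40)]);
    for x in bb:
        n,l,st,ce=cv2.connectedComponentsWithStats(m)
        i=l[np.where(l>0)][0]
    cs=sorted([k[:,0]+0. for k in cv2.findContours(m,0,2)[0] if cv2.contourArea(k)>30],key=lambda k:k[:,0].mean())
    for k in cs:
        vx,vy,x0,y0=cv2.fitLine(k.astype(np.float32),2,0,.01,.01).ravel();t=(k-[x0,y0])@[vx,vy]
        e=[np.array([x0,y0])+s*np.array([vx,vy]) for s in(t.min(),t.max())];e.sort(key=lambda p:p[1])
        print(nm,np.round(e,1).tolist(),"plane",c.plane(e,.042)[:,:2].tolist());H.append(e)
    print(nm,"grey",blobs(c.mask((0,0,110),(180,50,255),b)))
# T: [left(+y),right]; S: [left(-y),right(+y)]; T row order: front first ; S: back first
for a,b_ in((H[0],H[3]),(H[1],H[2])):
    print("front",tri(T,a[0],S,b_[1]),"back",tri(T,a[1],S,b_[0]))
plan()
cv2.imwrite("pics/p1.png",np.hstack([cv2.resize(T.img[110:290,150:390],(400,300)),cv2.resize(S.img[130:280,190:390],(400,300))]))
E
```

```text
T [[434.7, 243.2], [426.9, 270.7]] plane [[0.49325520688562335, -0.2555163846970965], [0.4310177510383504, -0.23364183357171778]]
T [[447.3, 245.1], [451.3, 280.2]] plane [[0.48874193406520083, -0.2843400131307552], [0.4095500127808278, -0.28787782239374216]]
T grey [([442.0, 217.7], 478, [434, 191, 17, 54])]
S [[205.5, 193.8], [213.5, 213.4]] plane [[0.39645989941823623, -0.2926941429966941], [0.49170728202397795, -0.2895639406264939]]
S [[227.5, 190.1], [224.7, 211.2]] plane [[0.40384708868530095, -0.22767999395627167], [0.4947009706615645, -0.25834685387418826]]
S grey [([206.4, 187.3], 149, [195, 185, 34, 8]), ([220.6, 222.2], 141, [214, 213, 12, 21]), ([224.0, 243.0], 120, [217, 236, 15, 14])]
front (array([ 0.493 , -0.2571,  0.04  ]), np.float64(0.0020786886938305247)) back (array([ 0.4308, -0.2299,  0.0623]), np.float64(0.0037094830888461635))
front (array([ 0.4883, -0.2875,  0.038 ]), np.float64(0.003727168952162481)) back (array([ 0.4084, -0.2898,  0.049 ]), np.float64(0.008486721152187994))
t 12.12 pos [ 0.4007 -0.0946  0.1767] yaw -6.49 w 0.0942 f 0.0 wf [ 0.6 -0.3  0.9]
```

View pics/p1.png

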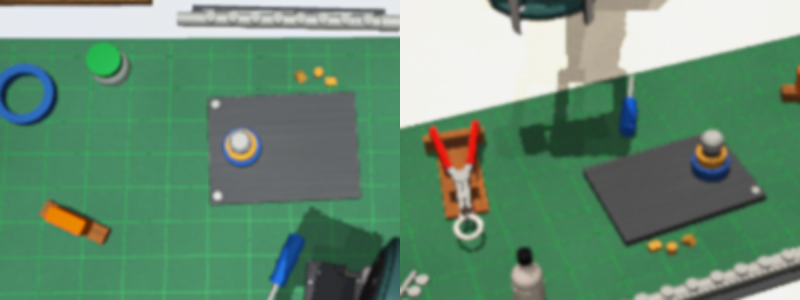

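The chips lie off the plate at crop (300,75), (318,71) and (331,81). The scraper stands upright near its old place at (75,222). The pliers are untouched. Next is the approach to the pliers.

```bash
python3 plan.py .4546 -.2652 .1 -8.2 .4546 -.2652 .018 -8.2
```

```text
t 12.12 pos [ 0.4007 -0.0946  0.1767] yaw -6.49 w 0.0942 f 0.0 wf [ 0.6 -0.3  0.9]
-> [2.91, 6.54, 3.06] 0.28
-> [2.91, 6.54, 6.34] 0.28
```

Request:
servo_tool:
  moves:
    - [2.9,6.55,1,0,0]
    - [2.9,6.55,1,0,0]
    - [2.9,6.55,1,0,0]
    - [2.9,6.55,2,0,0]
    - [2.9,6.55,3,0,0]
    - [2.9,6.55,3,0,0]
    - [2.9,6.55,3,0,0]
    - [2.9,6.55,3,0,0]
    - [2.9,6.55,3,0,0]

```text
time: 12.87
tool_pos: [0.4549, -0.2658, 0.1038]
ee_rot: [3.14, -0.003, -0.113]
wrist_force: [0.1, 0.7, 0.2]
width: 0.0938
finger_force: 0.0
```

```bash
python3 plan.py .4546 -.2652 .018 -8.2
```

```text
t 12.87 pos [ 0.4549 -0.2658  0.1038] yaw -6.49 w 0.0938 f 0.0 wf [0.1 0.7 0.2]
-> [-0.02, -0.03, 3.43] 0.29
```

Request:
servo_tool:
  moves:
    - [0,-0.03,0.8,0.3,0]
    - [0,-0.03,1.6,0.3,0]
    - [0,-0.03,2.4,0.3,0]
    - [0,-0.03,3,0.3,0]
    - [0,-0.03,3.4,0.3,0]
    - [0,-0.03,3.4,0.3,0]
    - [0,-0.03,3.4,0.3,0]

```text
time: 13.45
tool_pos: [0.4542, -0.2659, 0.0179]
ee_rot: [3.141, -0.002, -0.146]
wrist_force: [-0.3, 1.2, 0.3]
width: 0.094
finger_force: 0.0
```

```bash
python3 - <<'E'
from plan import *
plan((.4546,-.2652,.018,-8.2))
T=Cam("top");S=Cam("scene")
cv2.imwrite("pics/p2.png",np.hstack([cv2.resize(T.img[180:300,400:480],(400,600),interpolation=2),cv2.resize(S.img[150:270,180:260],(400,600),interpolation=2)]))
E
```

```text
t 13.45 pos [ 0.4542 -0.2659  0.0179] yaw -8.39 w 0.0940 f 0.0 wf [-0.3  1.2  0.3]
-> [0.01, -0.03, -0.0] -0.03
```

View pics/p2.png

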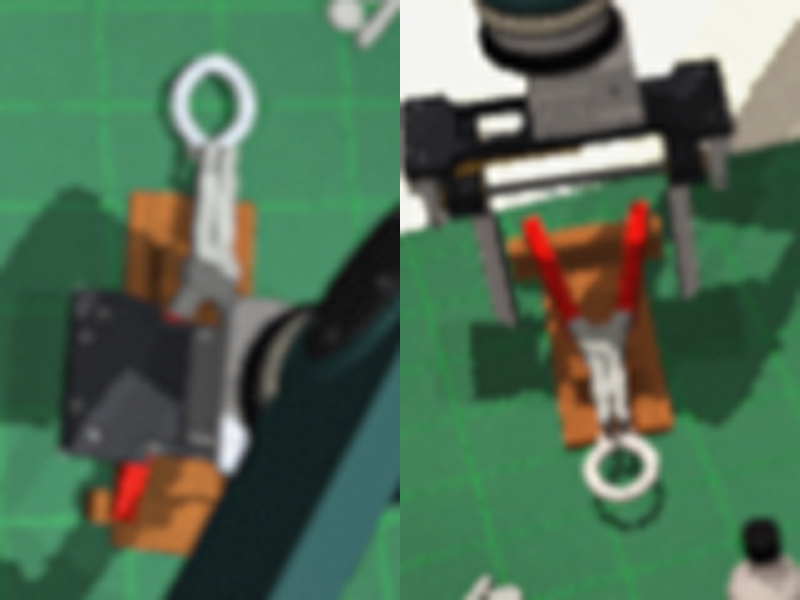

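The fingers straddle both handles (scene crop: fingers at 500 and 685, handles at 530–640), so I close now.

Request:
servo_tool:
  moves:
    - [0,0,0,0,1]
    - [0,0,0,0,1]
    - [0,0,0,0,1]
    - [0,0,0,0,1]
    - [0,0,0,0,1]
    - [0,0,0,0,1]
    - [0,0,0,0,1]
    - [0,0,0,0,1]
    - [0,0,0,0,1]
    - [0,0,0,0,1]

```text
time: 14.38
tool_pos: [0.4535, -0.2662, 0.0166]
ee_rot: [3.141, -0.0, -0.148]
wrist_force: [-0.1, -0.7, -0.1]
width: 0.0308
finger_force: 9.4
```

Request:
servo_tool:
  moves:
    - [0,0,0,0,1]
    - [0,0,0,0,1]
    - [0,0,0,0,1]
    - [0,0,0,0,1]
    - [0,0,0,0,1]
    - [0,0,0,0,1]

```text
time: 14.88
tool_pos: [0.4535, -0.2662, 0.0167]
ee_rot: [3.141, -0.0, -0.148]
wrist_force: [0.4, -0.3, -0.0]
width: 0.0294
finger_force: 30.0
```

Request:
servo_tool:
  moves:
    - [0,0,-0.5,0,1]
    - [0,0,-1,0,1]
    - [0,0,-2,0,1]
    - [0,0,-3,0,1]
    - [0,0,-3.7,0,1]
    - [0,0,-3.7,0,1]
    - [0,0,-3.7,0,1]
    - [0,0,-3.7,0,1]

```text
time: 15.55
tool_pos: [0.4525, -0.2654, 0.1072]
ee_rot: [-3.14, 0.003, -0.148]
wrist_force: [-0.1, -0.0, -1.1]
width: 0.0289
finger_force: 30.0
```

```bash
cat > ring.py <<'E'
from plan import *
np.set_printoptions(precision=4,suppress=True)
T=Cam("top");S=Cam("scene")
o=robot.get_obs();Rm=R.from_euler("xyz",o["ee_rot"]).as_matrix()
pred=o["tool_pos"]+Rm@[.138,0,0]+[0,0,.0063]
E={}
for nm,c,rad in(("T",T,16),("S",S,15)):
    p=c.proj(pred)[0];b=[int(p[0]-rad),int(p[1]-rad),int(p[0]+rad),int(p[1]+rad)]
    up=cv2.resize(c.img[b[1]:b[3],b[0]:b[2]],None,fx=8,fy=8,interpolation=cv2.INTER_CUBIC)
    h=cv2.cvtColor(up,cv2.COLOR_BGR2HSV);m=cv2.inRange(h,(0,0,125),(180,65,255))
    ct,hi=cv2.findContours(m,cv2.RETR_CCOMP,2)
    holes=[k for k,q in zip(ct,hi[0]) if q[3]>=0 and cv2.contourArea(k)>300]
    k=max(holes,key=cv2.contourArea) if holes else None
    if k is not None:
        e=cv2.fitEllipse(k);E[nm]=(np.array(e[0])+.5)/8-.5+[b[0],b[1]];print(nm,"pred",p,"hole",E[nm],np.array(e[1])/8,"ang",e[2])
    else: print(nm,"no hole; pred",p)
    cv2.imwrite(f"pics/_r{nm}.png",up)
plan()
if len(E)==2:
    P,err=tri(T,E["T"],S,E["S"]);print("ring tri",P,err,"in tool",Rm.T@(P-o["tool_pos"]))
    print("T@pred z",T.plane([E["T"]],pred[2]),"S@",S.plane([E["S"]],pred[2]),"pred",pred)
E
python3 ring.py
```

```text
T no hole; pred [455.1742 197.3506]
S no hole; pred [219.4706 216.0274]
t 15.65 pos [ 0.4523 -0.2652  0.1067] yaw -8.46 w 0.0291 f 30.0 wf [-0.1 -0.9 -2.4]
```

```bash
python3 - <<'E'
from h import *
T=Cam("top");S=Cam("scene")
cv2.imwrite("pics/p3.png",np.hstack([cv2.resize(T.img[170:260,420:480],(400,600),interpolation=2),cv2.resize(S.img[160:250,190:250],(400,600),interpolation=2)]))
E
```

```text
(no output)
```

View pics/p3.png

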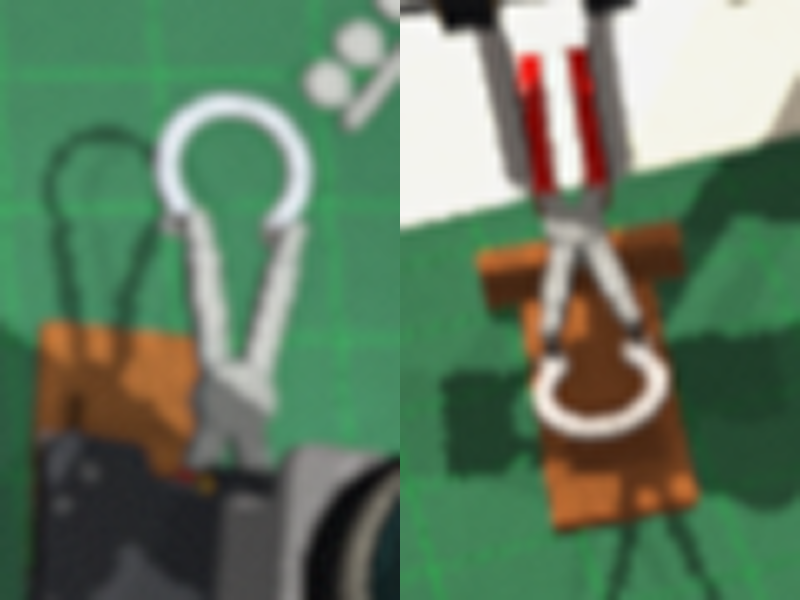

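The ring is spread with its gap towards the pliers: top ring centre about (455,195), scene about (220,217). The pliers hang straight. Because the gap leaves no closed hole, I'll fit a circle to the bright ring pixels on a plane instead.

```bash
cat > ring.py <<'E'
from plan import *
from scipy.optimize import least_squares
np.set_printoptions(precision=4,suppress=True)
def ring(dz=.0063,off=(.138,0)):
    T=Cam("top");S=Cam("scene");o=robot.get_obs();Rm=R.from_euler("xyz",o["ee_rot"]).as_matrix()
    pred=o["tool_pos"]+Rm@[*off,0]+[0,0,dz];E=[]
    for nm,c in(("T",T),("S",S)):
        p=c.proj(pred)[0];m=c.mask((0,0,185 if nm=="S" else 195),(180,70,255))
        yx=np.argwhere(m)[:,::-1].astype(float);Q=c.plane(yx,pred[2])[:,:2]-pred[:2]
        a=(Q@Rm[:2,:2]);r=np.hypot(*a.T);a=a[(r<.031)&(r>.014)&(a[:,0]>-.012)]
        f=least_squares(lambda v:np.hypot(a[:,0]-v[0],a[:,1]-v[1])-v[2],[0,0,.0215],loss="soft_l1",f_scale=.002).x
        C=pred+Rm@[f[0],f[1],0];E.append(c.proj(C)[0]);print(nm,"n",len(a),"centre",C,"r",f[2]*1000,"px",E[-1])
    P,err=tri(T,E[0],S,E[1]);print("tri",P,"err",err,"tool",Rm.T@(P-o["tool_pos"]),"pred",pred);plan()
    return T,S
if __name__=="__main__":ring()
E
python3 ring.py
```

```text
T n 117 centre [ 0.5946 -0.2848  0.114 ] r 21.72408656243189 px [454.8904 194.631 ]
S n 74 centre [ 0.5952 -0.2872  0.114 ] r 22.1105430596982 px [219.3123 217.3111]
tri [ 0.5945 -0.2862  0.1128] err 0.0019828416161395104 tool [ 0.1429 -0.0007 -0.0051] pred [ 0.5895 -0.2861  0.114 ]
t 15.85 pos [ 0.453  -0.2658  0.108 ] yaw -8.46 w 0.0295 f 30.0 wf [ 0.2  0.3 -1.3]
```

```bash
python3 plan.py .4643 .091 .107 -8.46
```

```text
t 15.85 pos [ 0.453  -0.2658  0.108 ] yaw -8.46 w 0.0295 f 30.0 wf [ 0.2  0.3 -1.3]
-> [-1.65, -14.18, 0.05] 0.0
```

Request:
servo_tool:
  moves:
    - [-0.12,-1,0,0,1]
    - [-0.25,-2.2,0,0,1]
    - [-0.4,-3.5,0,0,1]
    - [-0.55,-4.8,0,0,1]
    - [-0.7,-6.1,0,0,1]
    - [-0.86,-7.4,0,0,1]
    - [-1.01,-8.7,0,0,1]
    - [-1.16,-10,0,0,1]
    - [-1.31,-11.3,0,0,1]
    - [-1.45,-12.5,0,0,1]

```text
time: 16.68
tool_pos: [0.4632, 0.0501, 0.1089]
ee_rot: [-3.141, 0.0, -0.147]
wrist_force: [1.0, 0.0, -2.0]
width: 0.0293
finger_force: 30.0
```

Request:
servo_tool:
  moves:
    - [-0.1,-0.8,0,0,1]
    - [-0.2,-1.4,0,0,1]
    - [-0.2,-1.68,0,0,1]
    - [-0.2,-1.68,0,0,1]
    - [-0.2,-1.68,0,0,1]
    - [-0.2,-1.68,0,0,1]
    - [-0.2,-1.68,0,0,1]
    - [-0.2,-1.68,0,0,1]

```text
time: 17.35
tool_pos: [0.4649, 0.0896, 0.1091]
ee_rot: [3.141, -0.0, -0.149]
wrist_force: [0.1, -0.5, -2.5]
width: 0.0289
finger_force: 30.0
```

```bash
python3 - <<'E'
from ring import *
T,S=ring(off=(.1425,0))
cv2.imwrite("pics/p4.png",np.hstack([cv2.resize(T.img[165:225,264:324],(400,400),interpolation=2),cv2.resize(S.img[165:225,315:375],(400,400),interpolation=2)]))
for nm,c in(("T",T),("S",S)):
    for z,d,b in((.078,.0115,0),(.073,.016,0),(.047,.022,0),(.032,.028,0)):
        t=np.linspace(0,2*np.pi,9)[:-1]
        print(nm,z,c.proj([.6053,.07,z])[0].round(1),"rad px",np.round(np.ptp(c.proj(np.c_[.6053+d*np.cos(t),.07+d*np.sin(t),0*t+z]),axis=0)/2,1))
E
```

```text
T n 104 centre [0.6077 0.0708 0.1154] r 21.4442227963261 px [292.1269 189.6416]
S n 46 centre [0.6076 0.0679 0.1154] r 21.49298088415619 px [347.0029 186.8949]
tri [0.6072 0.0696 0.1148] err 0.002730107510292666 tool [ 0.1437 -0.0011 -0.0057] pred [0.6058 0.0687 0.1154]
t 17.45 pos [0.4649 0.0899 0.1091] yaw -8.53 w 0.0293 f 30.0 wf [-0.2  0.1 -2.2]
T 0.078 [293.6 193.8] rad px [5. 5.]
T 0.073 [293.8 194.2] rad px [7.  6.9]
T 0.047 [294.5 196.1] rad px [9.3 9.2]
T 0.032 [294.9 197.2] rad px [11.7 11.5]
S 0.078 [346.5 196.6] rad px [3.8 2.4]
S 0.073 [346.4 197.9] rad px [5.3 3.3]
S 0.047 [345.9 204.8] rad px [7.2 4.6]
S 0.032 [345.6 208.7] rad px [9.1 5.9]
```

View pics/p4.png

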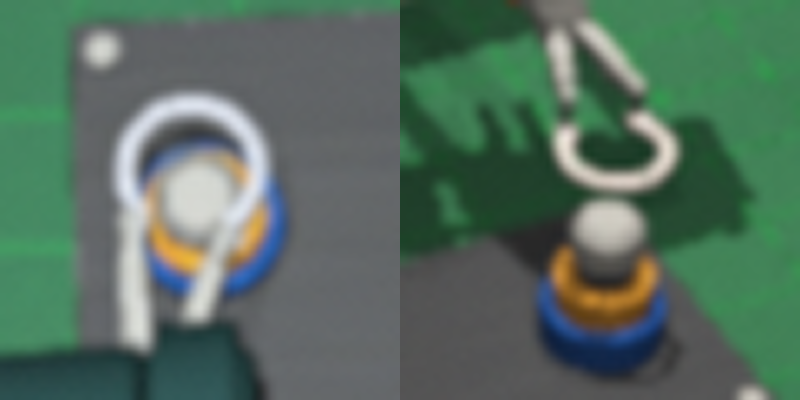

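The ring hovers over the stub, top ring (292.1,189.6) at height 0.115 and head (293.4,194.5) at about 0.075. In y both cameras put it within 1 mm of the stub. In x it is about 2 mm too far ahead, so I shift it back and start down in steps.

Request:
servo_tool:
  moves:
    - [-0.09,0,0,0,1]
    - [-0.09,0,0.4,0,1]
    - [-0.09,0,0.8,0,1]
    - [-0.09,0,1.1,0,1]
    - [-0.09,0,1.2,0,1]
    - [-0.09,0,1.2,0,1]
    - [-0.09,0,1.2,0,1]
    - [-0.09,0,1.2,0,1]

```text
time: 18.12
tool_pos: [0.4629, 0.0909, 0.0794]
ee_rot: [3.142, -0.001, -0.148]
wrist_force: [0.1, -0.1, -1.6]
width: 0.0293
finger_force: 30.0
```

```bash
python3 - <<'E'
from ring import *
T,S=ring(off=(.1437,0))
# stub edges: boss (blue) and collar (brass) extents along image axes in both views, sub-pixel by upsampling
for nm,c,b in(("T",T,(270,165,325,225)),("S",S,(325,185,370,230))):
    for lab,lo,hi in(("blue",(100,120,40),(125,255,255)),("brass",(10,120,90),(32,255,255))):
        up=cv2.resize(c.img[b[1]:b[3],b[0]:b[2]],None,fx=8,fy=8,interpolation=cv2.INTER_CUBIC)
        m=cv2.inRange(cv2.cvtColor(up,cv2.COLOR_BGR2HSV),lo,hi);k=max(cv2.findContours(m,0,2)[0],key=cv2.contourArea)
        x,y,w,h=cv2.boundingRect(k);f=lambda v,o:round((v+.5)/8-.5+o,2)
        print(nm,lab,"cols",f(x,b[0]),f(x+w,b[0]),"rows",f(y,b[1]),f(y+h,b[1]))
    t=np.linspace(0,2*np.pi,73)
    for z,d in((.012,.028),(.032,.028),(.032,.022),(.047,.022)):
        q=c.proj(np.c_[.6053+d*np.cos(t),.07+d*np.sin(t),0*t+z]);print("  pred",z,d,q.min(0).round(1),q.max(0).round(1))
cv2.imwrite("pics/p5.png",np.hstack([cv2.resize(T.img[170:220,269:319],(400,400),interpolation=2),cv2.resize(S.img[180:230,320:370],(400,400),interpolation=2)]))
E
```

```text
T n 96 centre [0.6056 0.0721 0.0861] r 21.553547944035536 px [292.4723 193.0133]
S n 57 centre [0.6045 0.0695 0.0861] r 21.530266127744866 px [346.4    194.2629]
tri [0.605  0.0708 0.0863] err 0.002770885155048341 tool [ 0.1434 -0.0009 -0.0065] pred [0.6052 0.0698 0.0861]
t 18.22 pos [0.463  0.0909 0.0796] yaw -8.45 w 0.0292 f 30.0 wf [-0.3 -0.3 -2.4]
T blue cols 298.31 306.44 rows 192.94 208.56
T brass cols 286.56 295.19 rows 198.94 205.44
  pred 0.012 0.028 [283.9 187.4] [306.8 209.9]
  pred 0.032 0.028 [283.2 185.8] [306.5 208.8]
  pred 0.032 0.022 [285.7 188.2] [304.  206.3]
  pred 0.047 0.022 [285.1 187. ] [303.8 205.3]
S blue cols 335.31 354.44 rows 207.06 220.19
S brass cols 337.19 353.06 rows 202.19 213.69
  pred 0.012 0.028 [335.7 207.6] [354.7 220.3]
  pred 0.032 0.028 [336.  202.5] [355.2 215.2]
  pred 0.032 0.022 [338.  203.8] [353.1 213.8]
  pred 0.047 0.022 [338.3 199.9] [353.5 209.9]
```

View pics/p5.png

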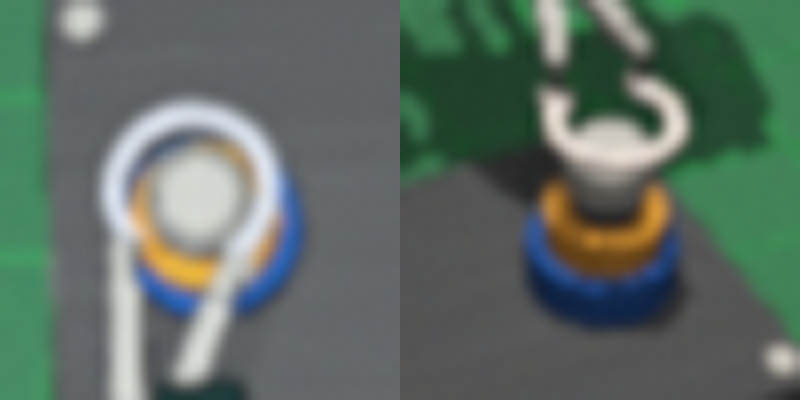

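The ring now sits just above and around the head. It is about 1 mm too far in +y in both views, and x is good. I correct that and go down with force checks.

Request:
servo_tool:
  moves:
    - [0.02,0.045,0,0,1]
    - [0.02,0.045,0.15,0,1]
    - [0.02,0.045,0.3,0,1]
    - [0.02,0.045,0.45,0,1]
    - [0.02,0.045,0.6,0,1]
    - [0.02,0.045,0.6,0,1]
    - [0.02,0.045,0.6,0,1]

```text
time: 18.8
tool_pos: [0.4625, 0.0897, 0.0635]
ee_rot: [3.141, 0.001, -0.148]
wrist_force: [-0.8, -0.3, -1.8]
width: 0.0291
finger_force: 30.0
```

Request:
servo_tool:
  moves:
    - [0.01,0,0.15,0,1]
    - [0.01,0,0.3,0,1]
    - [0.01,0,0.45,0,1]
    - [0.01,0,0.6,0,1]
    - [0.01,0,0.64,0,1]
    - [0.01,0,0.64,0,1]
    - [0.01,0,0.64,0,1]
    - [0.01,0,0.64,0,1]

```text
time: 19.47
tool_pos: [0.4634, 0.0897, 0.0483]
ee_rot: [-3.142, -0.0, -0.148]
wrist_force: [-0.4, 0.0, -2.8]
width: 0.0292
finger_force: 30.0
```

```bash
python3 - <<'E'
from ring import *
T,S=ring(off=(.1435,0))
cv2.imwrite("pics/p6.png",np.hstack([cv2.resize(T.img[170:220,269:319],(400,400),interpolation=2),cv2.resize(S.img[180:230,320:370],(400,400),interpolation=2)]))
E
```

```text
T n 105 centre [0.6055 0.0706 0.0548] r 21.368046287608028 px [294.0153 195.4631]
S n 44 centre [0.6063 0.0681 0.0548] r 21.713289217879744 px [345.583 203.166]
tri [0.6053 0.0697 0.0536] err 0.0020039066015284613 tool [ 0.1433 -0.0011 -0.0051] pred [0.6054 0.0686 0.0548]
t 19.57 pos [0.4634 0.0897 0.0484] yaw -8.45 w 0.0290 f 30.0 wf [-0.3  0.1 -1.9]
```

View pics/p6.png

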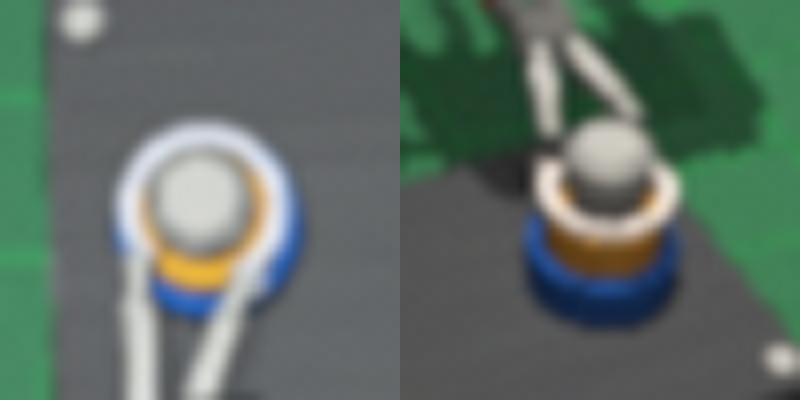

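The ring encircles the stub below the head in both views: ring px (294.0,195.5) top and (345.6,203.2) scene, matching the boss and collar centres. The force shows only the pliers' weight. One last 1 mm trim down, then settle.

Request:
servo_tool:
  moves:
    - [0,0,0.04,0,1]
    - [0,0,0.04,0,1]
    - [0,0,0.04,0,1]
    - [0,0,0.04,0,1]
    - [0,0,0.04,0,1]
    - [0,0,0.04,0,1]
    - [0,0,0.04,0,1]
    - [0,0,0.04,0,1]

```text
time: 20.23
tool_pos: [0.4632, 0.0897, 0.0471]
ee_rot: [3.142, -0.0, -0.148]
wrist_force: [0.8, -0.2, -1.0]
width: 0.0294
finger_force: 30.0
```

```bash
python3 - <<'E'
from ring import *
ring(off=(.1435,0))
E
```

```text
T n 103 centre [0.6055 0.0706 0.0534] r 21.26471772265772 px [294.0227 195.5884]
S n 36 centre [0.6062 0.0678 0.0534] r 21.44982137601849 px [345.4599 203.5492]
tri [0.6052 0.0697 0.0521] err 0.0023259978443925804 tool [ 0.1434 -0.0011 -0.005 ] pred [0.6051 0.0685 0.0534]
t 20.33 pos [0.4632 0.0896 0.0471] yaw -8.46 w 0.0293 f 30.0 wf [-0.5 -0.4 -1.6]
```

```bash
python3 -c "
from bench import robot
print(robot.close_job())"
```

```text
the job is handed in; nothing more can be done
None
```

The job is handed in at about 20 s: the three chips are off the plate and the scraper stands upright on the bench. The squeezed pliers hold the spread ring centred in the groove, at about 53 mm measured height, and the wrist force showed only the pliers' weight; no verdict came back.

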